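# Ready the scanner: close the film bay, hold the sprung lid at the mark

### The arm

A 7-joint arm with a two-finger parallel gripper is mounted at the origin on a cart in front of the work surface, level with it; the furniture and walls round the work are solid. World frame = base frame: x ahead of the robot, y to its left, z up, the work surface at z = 0. Lengths are in mm, angles in rad, forces in N, time in s.
With the tool pointing down it reaches from about 400 to 900 mm from the base axis. Payload 5.5 kg.
Tool frame: the origin (TCP) lies on the centre line of the jaws, within the pads' length; the fingertips stand 19 mm ahead of it and the grasp point (between the pads) is the TCP; z points along the fingers, y is the line along which they close (so a half turn about z gives the same grasp; the last joint's range is limited). The gripper opens to 92 mm and grips with 3 to 60 N. Pads are 19 mm wide; open, the fingers measure 130 mm over their backs; the gripper's body (75 mm by 190 mm) begins 47 mm behind the grasp point.
Start: joints at [1.539, 0.501, -0.427, 1.55, 0.221, 1.138, -0.21], TCP at [188.889, -621.949, 245.729] pointing down, gripper open.
Joint ranges: [-2.88, 2.88], [-0.31, 2.03], [-1.54, 1.56], [0.2, 2.42], [-1.41, 4.55], [0.19, 2.02], [-2.57, 2.57]. Speed limits (rad/s): [2.57, 2.57, 3.14, 3.14, 3.14, 3.14, 3.14].

### API

Orientations are given as a rotation vector (axis times angle).
In Python, from bench import status, viewer, sign_off, nets gives the robot as it stands.
- The arm moves only by the tool step_arm, never from a script. Its argument "moves" is a list that holds one entry, the list of rows, each a list of 4 numbers: the shift along the world's x, y, z in cm, then the turn about the world's z in degrees. A call has 1 to 12 rows; each row is the pose to reach, as a shift and turn from the pose commanded when the call began; what a row does not reach only later rows make up. A row lasts 1/10 s, in which the tool goes at most 50 mm and 8.59 degrees, less where a joint would pass 70% of its speed; a pose out of reach is approached as far as the arm can. A call with a gripper value outside its range is refused whole. "fingers" is the opening, from 0 (shut) to 1 (fully open), set as the call begins (left out, the last holds). The fingers move at their own pace and stop on an object; "newtons" is the grip in N (left out, the last holds). Time passes only in rows, so rows that repeat a pose let the fingers close. It gives the time, the measured TCP pose, the force, the opening and the grip force at its end, in the units of the state.
- status.get_state(): the state, without advancing time (a new reading comes with each control period).
- viewer.read_camera(name): name is "side" or "top"; returns the picture (400x640x3 uint8, red, green, blue); there is no depth.
- viewer.camera_params(name): a dict with "K" (3x3 intrinsics, pixels), "cam_to_world" (4x4, takes a point from camera to world coordinates). Camera axes: x right, y down, z forward; pixel columns grow to the right and rows downward; lengths in mm; the calibration is good to about 2 mm. A picture is of the moment at which its call begins. camera_params takes no time and is no camera call.
- sign_off(): hands the job in; it is judged then, once.
Trained networks look in the newest picture that a camera, given by its name, has taken for a name from the list of things; names that differ only in an ending like _2 or _b are one class to them, and where a whole thing is asked for, a point or a joint stands for the part that bears it (a point fixed in the world has none). Each returns a list of dicts, best first, with "confidence" (0 to 1); they miss things now and then, are a little off and sometimes report something else, mostly with a low value. They report only what shows in the picture. A call takes as long as a camera call.
- nets.spot_in(camera, target): "rect" ([left, top, width, height] in pixels, round what is visible of it).
- nets.regions_of(camera, target): "region" (400x640 bool, what is visible of it) and "rect" ([left, top, width, height] in pixels, round what is visible of it).
The state is a dict: "clock": time; "joint_positions": joint angles; "joint_velocities": joint speeds; "effort": joint torques, N m; "tool_pos": TCP position; "ee_rot": TCP orientation; "contact_force": force on the tool from outside, world axes, zero at the start; "wrist_torque": the same for the moment, N m; "width": opening from 0.0 (shut) to 1.0 (fully open); "grip_force": force on a finger pad.
Only numpy, scipy, OpenCV 4.12 (cv2) and the standard library are available. Lean on these libraries where they do the work, as an engineer would, in place of code of your own. Each camera call takes 0.05 s, during which the arm holds its last target. There are 200 camera calls.

### The job

Get the scanner ready for a thick original: first press the small black film-bay cover shut until it clicks and stays shut by itself, then lift the big sprung document lid by its block grip until it stands at the same angle as the steel index arm at its left side. Finish while holding the lid still there, without letting go. Do not push the index arm, and leave everything else on the desk and on the scanner where it is.

Things in the scene. Friction and masses are not known exactly. Their poses are not given: they have to be found in the camera images.
- scanner: Photo scanner fixed to the desk, grey, 240 mm deep (x) by 325 mm wide (y), top of base at 45 mm. Origin: centre of underside; x points away from the operator (front is -x), y left, z up. Left part (own y -55 to 145 mm): big white document lid. Right part: small black film-bay cover. Left side: angle dial with index arm.
- document_lid: White lid, 205 mm deep (own x -205 to 0), 200 mm wide, 14 mm thick (own z -6 to +8 mm), about 0.35 kg. Origin on its hinge line at its rear, which runs along the scanner's y, at (100, 45, 55) mm in the scanner's frame. Own x points from the free front edge to the hinge; when shut its axes are the scanner's.
- lid_angle (a joint): Angle of the document lid in rad: 0 shut, grows as the front edge rises (turn about the scanner's +y), end stop at 1.25. A spring and the lid's weight pull it shut: it takes about 3 to 5 N upward at the grip to hold it, and it falls shut if let go.
- lid_grip (a point): Where to pinch the black block grip that stands on the lid near its front edge. The block is 28 mm (x) by 22 mm (y, the width to pinch) and 32 mm high above the lid's upper face; this point is 8 mm below its top, 24 mm above the lid, at (-175, 0, 32) mm in the lid's frame.
- index_arm: Dark steel index arm, 180 mm long, 12 mm high, at the left side of the scanner (own scanner y about 167 mm). Origin on the lid's hinge line; its x axis points from the tip to the pivot, so it is parallel to the lid's x axis when the lid stands at the marked angle. Stays where set by friction; must not be pushed.
- mark_angle (a joint): Angle of the index arm in rad, counted as for the lid (0 level, growing upward): this is the marked angle, between 0.40 and 0.80, different each time.
- index_tip (a point): Free end of the index arm, 180 mm from its pivot, with a small round pin.
- film_cover: Black film-bay cover, 80 mm deep (own x -81 to +1 mm), 70 mm wide, 4 mm thick. Origin on its hinge line, on its upper face at its rear edge, at (-5, -112.5, 55) mm in the scanner's frame; when shut its axes are the scanner's and its upper face is 55 mm above the desk.
- cover_angle (a joint): Angle of the film-bay cover in rad: 0 shut, grows as the front edge rises. A light spring (under 2 N at the edge) stands it open at 0.8 to 1.3; a roller catch in the front wall resists over the last 8 mm of the edge's way, then holds it shut. 3 to 6 N down near the front edge push it past the catch.
- cover_edge (a point): Point on the upper face of the film-bay cover where to press, in its middle, 68 mm in front of its hinge line (cover frame (-68, 0, 0) mm), 13 mm from its front edge.
- eraser: Bystander, leave alone: blue and white eraser, 23x52x13 mm, lying on the deck of the scanner behind the small cover. Origin: centre of its underside.
- earbud_case: Bystander, leave alone: small white rounded earphone case, 45x55x22 mm, right of the scanner. Origin: centre of its underside.
- mouse: Bystander, leave alone: black computer mouse, 100x58x34 mm, right of the scanner. Origin: centre of its underside.
- masking_tape: Bystander, leave alone: roll of masking tape, 103 mm across, 25 mm high, right of the scanner. Origin: centre of its underside.
- mug: Bystander, leave alone: white dotted mug, 82x117x91 mm, back right. Origin: centre of its underside.
- dropper: Bystander, leave alone: brown dropper bottle, 33 mm across, 102 mm high, front left. Origin: centre of its underside.

How it is judged (in metres and radians):
On the way, in this order (a step that is already met when the one before it is completed fails the run):
1. the film-bay cover is shut, caught, and stays shut with nothing pressing it (value of joint cover_angle below 0.05 rad and contact force between each of the arm, the fingers and film_cover below 0.2 N), for 0.3 s.
2. the document lid is held at the angle of the index arm (angle between the x axis of document_lid and the x axis of index_arm, either way round below 0.06 rad and contact force between the fingers and document_lid above 1 N), for 0.5 s.
At the end, for the whole second after the job is handed in: The film-bay cover is shut (within 0.05 rad) with nothing touching it; the document lid stands within 0.06 rad (3.5 degrees) of the index arm's angle, still (under 0.05 rad/s), held there by the fingers (contact over 1 N) (all of step 1 and all of step 2 and velocity of joint lid_angle between -0.05 and 0.05 rad/s); the arm keeps its last pose, push and grip.
It fails at once if the index arm was pushed (its tip moved more than 10 mm) (distance of index_tip from where it was at the start of the episode above 0.01 m).
It fails at once if another thing was displaced by more than 25 mm (distance of any of eraser, earbud_case, mouse, masking_tape, mug, dropper from where it was at the start of the episode above 0.025 m).
It also fails if it takes over 51 s, if anything falls off the work surface, if the arm or the gripper's body presses on something with over 40 N, if the wrist force passes 120 N, or if a joint passes its speed limit or range.

## Working session

There is one attempt and no reset: what is moved stays moved. The work goes in short steps, Python scripts to look and compute and a tool call to move; the robot and the scene stay as the last step left them, time stands still between calls to the robot, and variables do not carry over. Pictures are saved under pics/ and viewed, at most 10 in all, crops included, and the job is handed in when it is done.

Besides the shell and the picture viewer there is one more tool, called after "Call:" in YAML: its name, and indented under it one key for each argument. step_arm: Moves the arm, as the interface text tells. Its arguments: {"type":"object","properties":{"moves":{"type":"array","items":{"type":"array","items":{"type":"array","items":{"type":"number"}}}},"fingers":{"type":"number"},"newtons":{"type":"number"}},"required":["moves"]}

```bash
mkdir -p pics; cat > h.py <<'E'
import numpy as np, cv2
from bench import status, viewer, nets, sign_off
def cam(n):
    p=viewer.camera_params(n); return np.array(p["K"]),np.array(p["cam_to_world"])
def proj(n,P):
    K,T=cam(n); P=np.atleast_2d(P); c=(P-T[:3,3])@T[:3,:3]; u=c@K.T; return u[:,:2]/u[:,2:]
def ray(n,uv):
    K,T=cam(n); d=T[:3,:3]@np.linalg.solve(K,[*uv,1.]); return T[:3,3],d/np.linalg.norm(d)
def atz(n,uv,z):
    o,d=ray(n,uv); return o+d*(z-o[2])/d[2]
def save(n,f):
    im=viewer.read_camera(n); cv2.imwrite(f,np.ascontiguousarray(im[:,:,::-1])); return im
E
python3 - <<'E'
from h import *
for n in("side","top"):
    save(n,f"pics/{n}0.png"); K,T=cam(n); print(n,K.round(1).tolist(),T.round(3).tolist())
    for t in("scanner","document_lid","lid_grip","index_arm","index_tip","film_cover","eraser"):
        r=nets.spot_in(n,t); print(t,[(np.round(x["rect"]).tolist(),round(x["confidence"],2)) for x in r[:2]])
print(status.get_state())
E
```

```text
side [[372.2, 0.0, 317.4], [0.0, 372.2, 198.6], [0.0, 0.0, 1.0]] [[0.956, -0.192, 0.221, 313.049], [-0.293, -0.603, 0.742, -737.956], [-0.009, -0.775, -0.632, 686.425], [0.0, 0.0, 0.0, 1.0]]
scanner [([275.0, 146.0, 118.0, 132.0], 0.92)]
document_lid [([283.0, 169.0, 89.0, 60.0], 0.72)]
lid_grip [([277.0, 171.0, 99.0, 61.0], 0.56), ([362.0, 226.0, 9.0, 19.0], 0.37)]
index_arm []
index_tip [([278.0, 170.0, 93.0, 63.0], 0.53), ([290.0, 146.0, 32.0, 17.0], 0.51)]
film_cover [([314.0, 218.0, 31.0, 29.0], 0.95), ([272.0, 148.0, 124.0, 128.0], 0.72)]
eraser [([292.0, 148.0, 43.0, 18.0], 0.57)]
top [[416.9, 0.0, 316.3], [0.0, 416.9, 198.8], [0.0, 0.0, 1.0]] [[0.022, -0.994, 0.104, 381.761], [-1.0, -0.022, 0.003, -11.521], [-0.001, -0.104, -0.995, 1467.889], [0.0, 0.0, 0.0, 1.0]]
scanner [([282.0, 150.0, 94.0, 84.0], 0.88)]
document_lid [([283.0, 159.0, 64.0, 63.0], 0.74), ([352.0, 194.0, 24.0, 19.0], 0.53)]
lid_grip [([284.0, 164.0, 60.0, 62.0], 0.87)]
index_arm [([274.0, 164.0, 6.0, 42.0], 0.56)]
index_tip [([273.0, 200.0, 3.0, 4.0], 0.43)]
film_cover [([350.0, 194.0, 22.0, 20.0], 0.63)]
eraser []
{'clock': 0.8, 'joint_positions': array([ 1.53919128,  0.50085414, -0.42702762,  1.55039461,  0.22080142,
        1.13831711, -0.2103343 ]), 'joint_velocities': array([-0.00055042,  0.00190081,  0.00039217,  0.0004054 ,  0.00045073,
        0.00083002, -0.00172224]), 'effort': array([-8.71877710e-04, -5.66381478e+01, -5.80936834e+00, -2.79493618e+01,
       -6.64654048e-02,  2.04053835e-02,  9.75312076e-06]), 'tool_pos': array([ 188.9087705 , -621.94463938,  245.76212858]), 'ee_rot': array([3.10747379e+00, 4.61425359e-01, 6.25672133e-05]), 'contact_force': array([-0.33272135,  0.13444021, -0.68477682]), 'wrist_torque': array([0.00062489, 0.01284732, 0.01532965]), 'grip_force': 0.0, 'width': 0.9981963081884688}
```

View pics/side0.png

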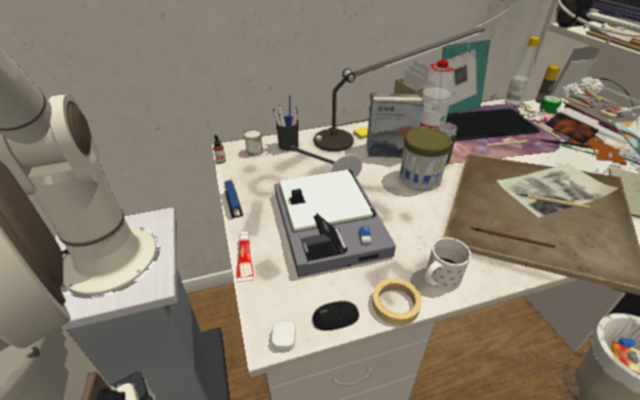

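View pics/top0.png

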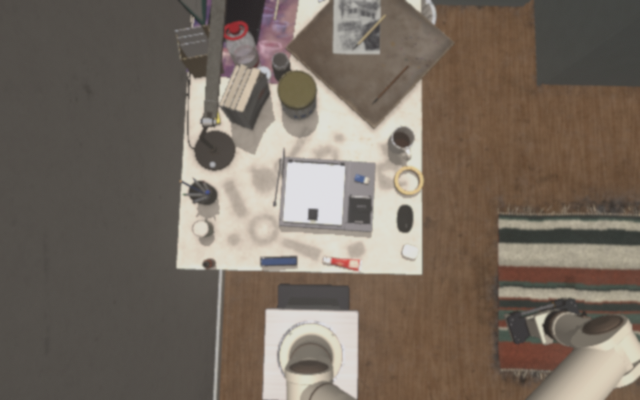

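The side picture shows the scanner in the middle, with its open cover near (328,235), the lid grip near (296,196), and the index arm running from about (292,148) to the dial at (348,167). In the top picture the scanner is at (282..375, 157..233) and the index arm is the dark line at x≈277. I'll enlarge both.

```bash
python3 - <<'E'
from h import *
a=cv2.imread("pics/side0.png")[135:285,255:415]; cv2.imwrite("pics/s1.png",cv2.resize(a,None,fx=5,fy=4*1.0,interpolation=3) if 0 else cv2.resize(a,(640,600),interpolation=2))
b=cv2.imread("pics/top0.png")[145:245,265:385]; cv2.imwrite("pics/t1.png",cv2.resize(b,(720,600),interpolation=2))
E
```

```text
(no output)
```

View pics/s1.png

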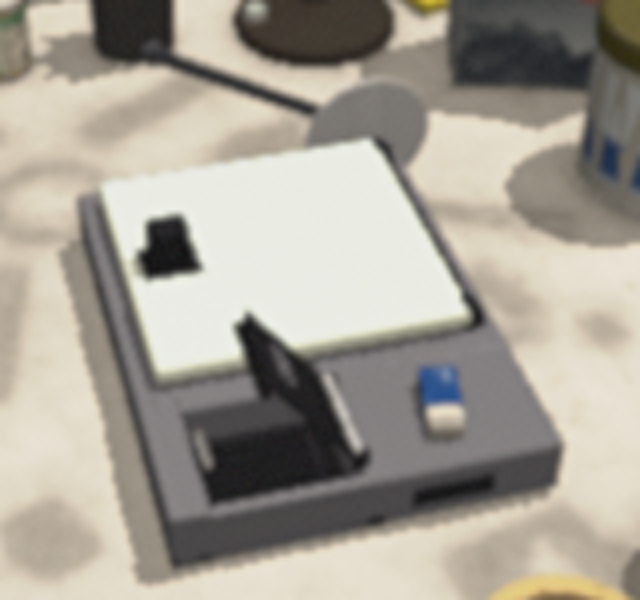

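View pics/t1.png

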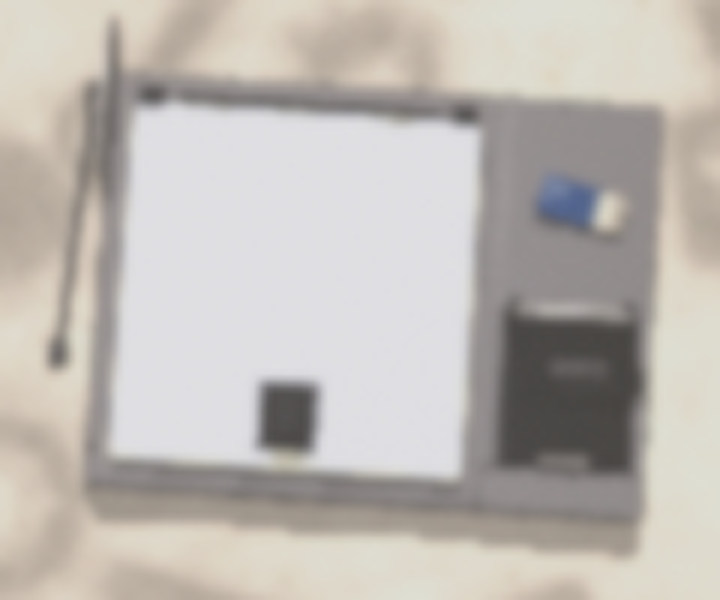

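```bash
cat > fit.py <<'E'
from h import *
from scipy.optimize import least_squares
S=lambda u,v:((u+.5)/4-.5+255,(v+.5)/4-.5+135); T=lambda u,v:((u+.5)/6-.5+265,(v+.5)/6-.5+145)
lid=[(-105,145,63),(-105,-55,63),(100,-55,63),(100,145,63)]
grip=[(-89,56,95),(-61,56,95),(-89,34,95),(-61,34,95)]
obs=[("side",S(100,185),lid[0]),("side",S(158,380),lid[1]),("side",S(474,316),lid[2]),("side",S(378,140),lid[3]),
("top",T(108,460),lid[0]),("top",T(462,480),lid[1]),("top",T(482,118),lid[2]),("top",T(135,100),lid[3]),
("top",T(288,418),(-75,45,90)),("top",T(663,103),(120,-162.5,45)),("top",T(637,520),(-120,-162.5,45)),("top",T(88,490),(-120,162.5,45)),
("side",S(175,545),(-120,-162.5,45)),("side",S(560,450),(120,-162.5,45)),
("side",S(150,48),"tip"),("top",T(57,352),"tip"),("side",S(243,322),"cov")]
def pt(p,k):
    if k=="tip": k=(100-180*np.cos(p[3]),167,55+180*np.sin(p[3]))
    if k=="cov": k=(-5-81*np.cos(p[4]),-77.5,55+81*np.sin(p[4]))
    c,s=np.cos(p[2]),np.sin(p[2]); return np.array([p[0]+c*k[0]-s*k[1],p[1]+s*k[0]+c*k[1],k[2]])
if __name__=="__main__":
    f=lambda p:np.concatenate([proj(n,pt(p,k))[0]-uv for n,uv,k in obs])
    r=least_squares(f,[500,-20,0,.6,1.],loss="soft_l1"); p=r.x
    print(p.round(3)); print(f(p).reshape(-1,2).round(1).tolist()); np.save("p.npy",p)
    print("grip",pt(p,(-75,45,87)),"cov edge open",pt(p,(-5-68*np.cos(p[4]),-112.5,55+68*np.sin(p[4]))),"shut",pt(p,(-73,-112.5,55)), "tip",pt(p,"tip"))
    for a in(.2,.4,p[3]): print(a,pt(p,(100-175*np.cos(a)+32*np.sin(a),45,55+175*np.sin(a)+32*np.cos(a))).round(1))
    from scipy.spatial.transform import Rotation as R
    print(R.from_rotvec(status.get_state()["ee_rot"]).as_matrix().round(3))
E
python3 fit.py
```

```text
[ 5.50052e+02 -4.49310e+01 -3.50000e-02  5.58000e-01  5.43800e+00]
[[-1.0, -0.2], [-0.5, -1.6], [-0.0, -0.7], [-1.4, -0.3], [0.2, 0.0], [0.5, 0.1], [0.2, 0.5], [-0.4, 0.2], [0.3, -0.7], [1.0, -0.0], [2.3, -0.2], [-1.4, -0.6], [-0.7, -3.4], [2.8, -0.8], [1.5, 0.7], [0.7, -0.2], [-0.5, 35.3]]
grip [476.66562332   2.65437524  87.        ] cov edge open [ 496.02864574 -155.61624232    4.13915103] shut [ 473.17758899 -154.8196976    55.        ] tip [503.18236825 123.80414942 150.27145726]
0.2 [486.5   2.3 121.1]
0.4 [502.9   1.7 152.6]
0.5577586542975205 [520.1   1.1 174.8]
[[ 0.957  0.291  0.   ]
 [ 0.291 -0.957 -0.   ]
 [ 0.     0.    -1.   ]]
```

The scanner pose fits to about 3 mm: the origin is near (550,−45), yaw is −2°, and the mark is about 0.56 rad. I'll move above the cover with the fingers shut.

Call:
step_arm:
  moves:
    - [[2.7,3.9,0,-2],[5.4,7.8,0,-4],[8.1,11.7,0,-6],[10.8,15.6,0,-8],[13.5,19.4,0,-10],[16.2,23.3,-0.5,-12],[19,27.2,-1,-14],[21.7,31,-1.5,-16],[24.4,35,-2,-18],[27.1,38.9,-3,-19],[29.8,42.8,-4,-19],[32.5,46.6,-4,-19]]
  fingers: 0

```text
clock: 2.0
tool_pos: [513.9, -154.1, 204.7]
ee_rot: [-3.141, 0.058, 0.003]
contact_force: [0.0, -0.8, 0.4]
width: 0.023
grip_force: 0.0
```

```bash
python3 - <<'E'
from fit import *
p=np.load("p.npy")
for a in np.arange(.7,1.4,.1):
    p[4]=a; print(round(a,1),((proj("side",pt(p,"cov"))[0]-[255,135])*4).round())
c=lambda a,off: (-5-68*np.cos(a)+off,-112.5,55+68*np.sin(a)+19)
for a in(1.1,.9,.7,.5,.3,.15,0,-.05): print(a,pt(p,c(a,9.5*min(1,max(a,0)/.3))).round(1))
print(status.get_state()["tool_pos"])
E
```

```text
0.7 [223. 331.]
0.8 [232. 321.]
0.9 [242. 313.]
1.0 [253. 304.]
1.1 [265. 297.]
1.2 [278. 290.]
1.3 [290. 284.]
1.1 [ 519.8 -156.4  134.6]
0.9 [ 508.4 -156.   127.3]
0.7 [ 498.7 -155.7  117.8]
0.5 [ 491.  -155.4  106.6]
0.3 [ 485.7 -155.3   94.1]
0.15 [ 478.7 -155.    84.2]
0 [ 473.2 -154.8   74. ]
-0.05 [ 473.3 -154.8   70.6]
[ 513.86486022 -154.12897798  204.72973458]
```

Call:
step_arm:
  moves:
    - [[0,0,-4,0],[0,0,-6.5,0],[-0.6,0,-8,0],[-1.2,0,-8.7,0],[-1.6,0,-9.3,0],[-2,0,-9.9,0],[-2.4,0,-10.5,0],[-2.7,0,-11,0],[-3.1,0.1,-11.5,0],[-3.5,0.1,-12,0],[-3.7,0.1,-12.3,0],[-3.9,0.1,-12.6,0]]

```text
clock: 3.2
tool_pos: [476.0, -155.0, 80.3]
ee_rot: [3.141, -0.058, 0.004]
contact_force: [1.9, 0.4, 8.0]
width: 0.006
grip_force: 4.2
```

Call:
step_arm:
  moves:
    - [[-0.1,0,-0.2,0],[-0.2,0,-0.4,0],[-0.2,0,-0.6,0],[-0.2,0,-0.6,0]]

```text
clock: 3.6
tool_pos: [472.9, -155.0, 74.0]
ee_rot: [3.141, -0.058, -0.0]
contact_force: [-0.1, -0.5, 7.7]
width: 0.002
grip_force: 3.9
```

Call:
step_arm:
  moves:
    - [[0,0,-0.2,0],[0,0,-0.3,0],[0,0,-0.3,0]]

```text
clock: 3.9
tool_pos: [473.1, -155.1, 72.8]
ee_rot: [3.139, -0.057, -0.001]
contact_force: [-7.0, 2.4, 29.5]
width: 0.003
grip_force: 14.6
```

The force jumped to 29 N at a tip height of 54 mm, so the cover is bottomed out. I'll lift off and check it.

Call:
step_arm:
  moves:
    - [[0,0,0.5,0],[0,0,2,0],[0,0,5,0],[0,0.5,8,0],[0,2.5,11,0],[0,6,13,0],[0,10,13,0],[0,14,13,0],[0.3,15.7,13,0]]
  fingers: 0.55

```text
clock: 4.8
tool_pos: [474.5, 5.9, 201.2]
ee_rot: [-3.141, 0.051, 0.002]
contact_force: [0.6, -0.4, 0.0]
width: 0.547
grip_force: 0.0
```

```bash
python3 - <<'E'
from h import *
s=save("side","pics/s2.png"); b=cv2.imread("pics/s2.png")[105:285,245:425]; t=save("top","pics/t2.png"); c=cv2.imread("pics/t2.png")[145:245,265:385]
cv2.imwrite("pics/m2.png",np.hstack([cv2.resize(b,(400,400),interpolation=2),cv2.resize(c,(400,400),interpolation=2)]))
print(status.get_state()["tool_pos"])
E
```

```text
[475.23612592   5.18273837 201.08672315]
```

View pics/m2.png

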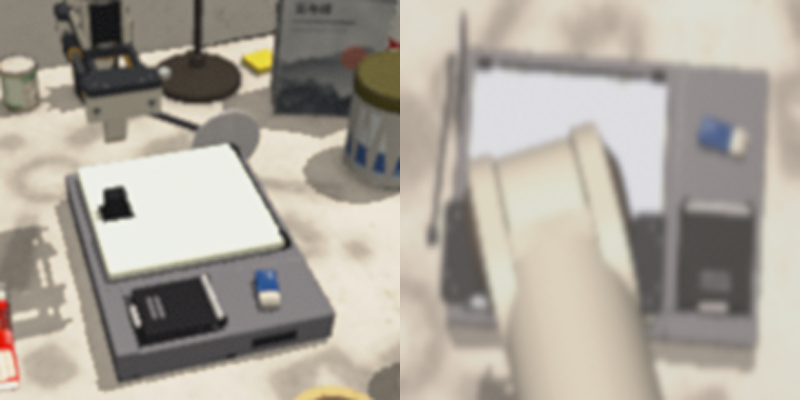

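The cover is shut and stays shut in the combined picture (side half, around (175,310)). Before descending I'll check where the grip projects in the side view.

```bash
python3 - <<'E'
from fit import *
p=np.load("p.npy")
q=proj("side",[pt(p,(x,y,z)) for x in(-89,-61) for y in(34,56) for z in(63,95)]); print(((q-[255,135])*4).round().tolist())
q=proj("top",[pt(p,(x,y,95)) for x in(-89,-61) for y in(34,56)]); print(((q-[265,145])*6).round().tolist())
E
```

```text
[[150.0, 276.0], [147.0, 238.0], [143.0, 256.0], [140.0, 218.0], [192.0, 269.0], [190.0, 231.0], [184.0, 249.0], [182.0, 210.0]]
[[306.0, 437.0], [266.0, 435.0], [309.0, 386.0], [269.0, 384.0]]
```

Call:
step_arm:
  moves:
    - [[0.1,0,-4,0],[0.1,0,-7,0],[0.1,0,-9,0],[0.1,0,-10.4,0],[0.1,0,-11.2,0],[0.1,0,-11.2,0]]

```text
clock: 5.5
tool_pos: [476.3, 1.4, 88.1]
ee_rot: [3.141, -0.059, -0.003]
contact_force: [-0.2, -0.3, 1.0]
width: 0.547
grip_force: 0.0
```

Call:
step_arm:
  moves:
    - [[0,0,0,0],[0,0,0,0],[0,0,0,0],[0,0,0,0],[0,0,0,0]]
  fingers: 0
  newtons: 25

```text
clock: 6.0
tool_pos: [477.6, 4.2, 89.4]
ee_rot: [-3.139, 0.056, -0.003]
contact_force: [-0.5, 5.4, -0.0]
width: 0.235
grip_force: 25.0
```

Call:
step_arm:
  moves:
    - [[0.2,0,0.85,0],[0.4,0.1,1.7,0],[0.7,0.1,2.6,0],[1.0,0.1,3.4,0],[1.4,0.1,4.2,0],[1.8,0.1,5.0,0],[2.2,0.1,5.8,0],[2.7,0.1,6.5,0],[3.3,0.1,7.3,0],[3.8,0.1,8.0,0],[4.5,0.1,8.8,0],[4.5,0.1,8.8,0]]

```text
clock: 7.2
tool_pos: [520.6, 2.5, 177.3]
ee_rot: [3.14, -0.059, -0.006]
contact_force: [-5.1, 3.2, -1.1]
width: 0.239
grip_force: 25.0
```

```bash
python3 - <<'E'
from h import *
s=save("side","pics/s3.png"); b=cv2.imread("pics/s3.png")[105:255,245:445]
cv2.imwrite("pics/m3.png",cv2.resize(b,(800,600),interpolation=2))
print(status.get_state()["tool_pos"],status.get_state()["contact_force"],status.get_state()["grip_force"])
E
```

```text
[520.30273828   2.45166173 176.99615969] [-6.81485164  2.25715441 -0.14067884] 24.997738301753998
```

View pics/m3.png

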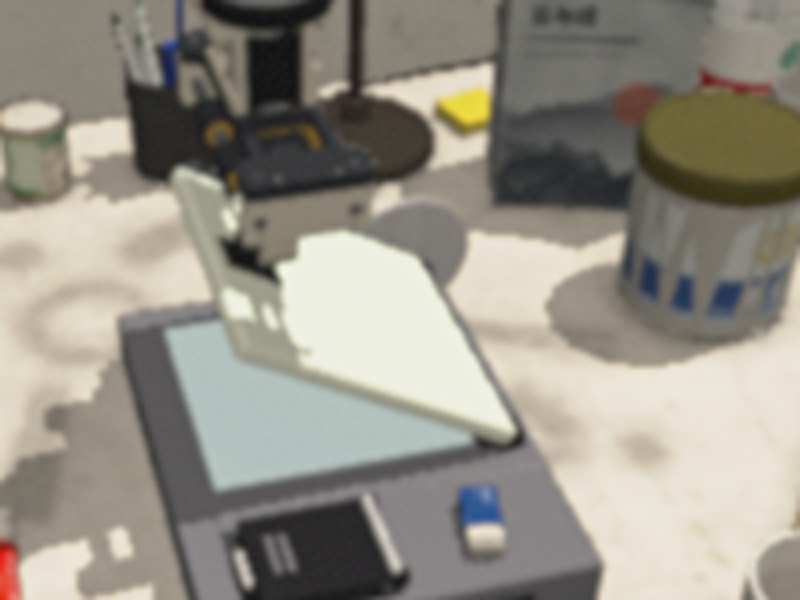

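```bash
python3 - <<'E'
from fit import *
p=np.load("p.npy")
Q=lambda u,v:np.array(((u+.5)/4-.5+245,(v+.5)/4-.5+105))
L=lambda a,y,z=8:pt(p,(100-205*np.cos(a)+z*np.sin(a),y,55+205*np.sin(a)+z*np.cos(a)))
off=np.array([.6,.7])  # mean side bias of the lid fit
for nm,o,y in(("FR",Q(237,352),-55),("FL",Q(176,172),145)):
  for z in (8,):
    r=least_squares(lambda a:proj("side",L(a[0],y,z))[0]-o-np.array([-.7,-.9]),[.5]); print(nm,r.x,r.fun)
for n,o,b in(("side",S(150,48),(-.7,-.7)),("top",T(57,352),(.1,.2))):
    def f(a): q=p.copy(); q[3]=a[0]; return proj(n,pt(q,"tip"))[0]-o-np.array(b)
    r=least_squares(f,[.5]); print("mark",n,r.x,r.fun)
# mark from direction of the bar: from tip to where it meets the dial
t=status.get_state()["tool_pos"]; w=np.array(t)-pt(p,(100,45,55)); x=w[0]*np.cos(p[2])+w[1]*np.sin(p[2])
print("grip-based",np.arctan2(w[2],-x)-np.arctan2(34.4,175), np.hypot(x,w[2]), np.hypot(175,34.4))
E
```

```text
FR [0.52374543] [1.86881611 1.22378492]
FL [0.54306368] [0.25296133 0.15504379]
mark side [0.55965754] [2.25656995 1.33472337]
mark top [0.5472675] [ 0.59321814 -0.04961407]
grip-based 0.5542744057097306 179.288522997943 178.348983736942
```

Call:
step_arm:
  moves:
    - [[0,0,0.1,0],[0,0,0.1,0],[0,0,0.1,0],[0,0,0.1,0],[0,0,0.1,0],[0,0,0.1,0],[0,0,0.1,0],[0,0,0.1,0],[0,0,0.1,0]]

```text
clock: 8.15
tool_pos: [520.7, 2.5, 177.5]
ee_rot: [3.14, -0.058, -0.004]
contact_force: [-5.2, 1.6, -1.2]
width: 0.239
grip_force: 25.0
```

```bash
python3 - <<'E'
from fit import *
p=np.load("p.npy")
def f(v):
    P=pt(p,(100-180*np.cos(v[0]),v[1],55+180*np.sin(v[0])))
    return np.r_[proj("side",P)[0]-S(150,48)-np.array([-.7,-.7]),proj("top",P)[0]-T(57,352)-np.array([.1,.2])]
r=least_squares(f,[.5,167],x_scale=[.01,1]); print(r.x,r.fun)
for i in range(2):
    save("side",f"pics/s4.png"); s=status.get_state(); print(s["tool_pos"],s["contact_force"],s["grip_force"])
    print(nets.spot_in("side","film_cover")[:1],nets.spot_in("top","index_tip")[:1])
E
```

```text
[  0.54811659 171.95287164] [ 1.52057716  1.03560426 -0.96407137 -0.16690244]
[520.70704681   2.51267629 177.50493292] [-6.37904188  1.58612962 -2.9026708 ] 24.997397661209106
[{'rect': [307.0, 229.2, 40.5, 26.1], 'confidence': 0.75}] [{'rect': [349.4, 197.2, 19.7, 24.8], 'confidence': 0.3}]
[520.72114155   2.48011946 177.52089031] [-6.22558838  2.09109783 -2.23698882] 24.99743342399597
[{'rect': [304.5, 228.2, 40.3, 28.8], 'confidence': 0.79}] [{'rect': [349.4, 197.2, 19.7, 24.8], 'confidence': 0.3}]
```

The mark measures 0.55–0.56 rad and the lid 0.54–0.56 rad. The lid is still and gripped, so I'm handing in.

```bash
python3 -c "
from bench import sign_off
print(sign_off())"
```

```text
the job is handed in; nothing more can be done
None
```

The job is handed in: the film-bay cover is pressed shut and stayed shut on its own, and the gripper is holding the lid still at about 0.55 rad against an index arm measured at about 0.55 to 0.56 rad; the hand-in gave no verdict.

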